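Free the seized keeper and fit the orange roller

TASK

The keeper bar over the blue roller tray is held by a seized red knob: break the knob loose with a firm anticlockwise twist and turn it on until the bar has swung right aside off all the rollers, working it by the knob and not by pushing the bar. Then pluck the orange roller out of its pocket and lower it, without dropping it, into the two V saddles of the green bracket, so that both its steel ends rest fully in the saddles, and let go. Leave the other two rollers in their pockets and do not shift the other things on the bench.

Things in the scene. Friction and masses are not known exactly. Their poses are not given: they have to be found in the camera images.
- tray_mid (a point): Centre of the fixed blue tray's floor, 6 mm above the bench; x along the pockets. Pockets at y = -58, 0, +58 mm, 104 x 31 mm, walls 16 mm above the floor. A finger trough 40 mm wide (x = -20 to 20 mm), as deep as the pockets, crosses all of them. Tray: 124 mm in x, y = -96 to +150 mm. Knob axis at x = 0, y = +118 mm.
- keeper_knob_grip (a point): Middle of the red wing knob, on its vertical axis, 53 mm above the bench. Wing 16 mm thick (this point's x), 56 mm long (its y), 43 to 63 mm above the bench; the axes turn with the knob. Hub below it 30 mm across, top at 43 mm. Pinch the wing from above across its thickness, fingertips no lower than 45 mm above the bench.
- keeper_knob (a joint): Knob angle, rad: starts at 0 to 0.04 (bar along the tray's -y, over all rollers), grows anticlockwise from above to a stop at 1.5 (bar along the tray's +x). Seized: it takes about 0.2 N m at 0.1 rad, less and less until it breaks over near 0.3 rad and snaps on a little; from 0.55 rad it turns freely (0.03 N m) and stays where left.
- keeper_bar_tip (a point): Middle of the tip of the flat aluminium bar fixed to the knob: 12 mm wide, 37 to 42 mm above the bench (3 mm over the rollers). The bar runs along this point's -y from the knob axis to the tip, 200 mm away. Not to be pushed by the robot.
- orange_roller_center (a point): Centre of the loose orange roller: body 28 mm diameter, 64 mm long, with a steel journal 14 mm diameter, 18 mm long at each end (100 mm overall), about 0.2 kg. Its x is the roller's axis; it may spin about it, and is the same either way round. Lies in one of the three pockets, centre 20 mm above the bench.
- black_roller_center (a point): Centre of the loose black rubber roller, same size, in another pocket; to be left there.
- bare_roller_center (a point): Centre of the loose bare aluminium roller, same size, in another pocket; to be left there.
- bracket_seat (a point): Where the roller's centre lies when seated in the fixed green bracket, 55 mm above the bench; x is then the roller's axis. Cheeks 10 mm thick at x = -41 and +41 mm, 72 mm clear between them (up to 4 mm play along x), each with an upward-open 90 degree V saddle for a journal, mouth 36 mm wide in y, tips 63 mm above the bench.
- spray_can: Yellow spray can standing on the bench, 66 mm diameter, 190 mm tall, origin at its underside; bystander.
- mug: Blue mug, 84 mm diameter, 95 mm tall, origin at its underside; bystander.
- wrench: Steel wrench 190 mm long lying flat, bystander.
- screwdriver: Screwdriver 200 mm long lying on the bench, bystander.
- brush: Brush 200 mm long lying on the bench, bystander.
- disc_stack: Stack of grinding discs, 115 mm diameter, 20 mm high, origin at its underside; bystander.
Mind the look-alikes: they are no part of the job. What is shaped like the part that bears bracket_seat but purple is not meant.

How it is judged:
On the way, in this order (a step that is already met when the one before it is completed fails the run):
1. the knob is broken loose and the keeper bar swung aside (knob past 1.1 rad) (value of joint keeper_knob above 1.1 rad), for 0.2 s.
2. the orange roller is plucked clear of its pocket (its centre at least 25 mm higher than it lay) (z of orange_roller_center in the frame of tray_mid above 0.039 m), for 0.1 s.
At the end, for the whole second after the job is handed in: The knob stands past 1.1 rad with the bar aside; the orange roller lies at rest in both V saddles of the bracket (centre within 6 mm horizontally and 3 mm in height of the seat, axis within 0.06 rad of the saddles' line); the black and bare rollers are within 10 mm of where they began (value of joint keeper_knob above 1.1 rad and horizontal distance between orange_roller_center and bracket_seat below 0.006 m and z of orange_roller_center in the frame of bracket_seat between -0.003 and 0.003 m and angle between the x axis of orange_roller_center and the x axis of bracket_seat, either way round below 0.06 rad and linear speed of orange_roller below 0.02 m/s and distance of each of black_roller_center, bare_roller_center from where it was at the start of the episode below 0.01 m); the robot touches nothing.
It fails at once if the keeper bar is pushed by the robot (over 4 N) instead of being worked by its knob (contact force between keeper_knob_c0 and the fingers above 4 N or contact force between keeper_knob_c0 and the arm above 4 N).
It fails at once if the orange roller is dropped or thrown into the bracket (faster than 0.45 m/s within 30 mm of its seat) (distance between orange_roller_center and bracket_seat below 0.03 m and linear speed of orange_roller above 0.45 m/s).
It fails at once if another roller is pulled out of its pocket (moved over 20 mm) (distance of any of black_roller_center, bare_roller_center from where it was at the start of the episode above 0.02 m).
It fails at once if a bystander is shifted by more than 30 mm (distance of any of spray_can, mug, wrench, screwdriver, brush, disc_stack from where it was at the start of the episode above 0.03 m).
It also fails if it takes over 56 s, if anything falls off the work surface, if the arm or the gripper's body presses on something with over 40 N, if the wrist force passes 120 N, or if a joint passes its speed limit or range.

ROBOT

A 7-joint arm with a two-finger parallel gripper is mounted at the origin on the work surface. World frame = base frame: x ahead of the robot, y to its left, z up, the work surface at z = 0. Lengths are in m, angles in rad, forces in N, time in s.
With the tool pointing down it reaches from about 0.425 to 0.925 m from the base axis. Payload 6.8 kg.
Tool frame: the origin (TCP) lies at the very end of the fingers, on their centre line; the grasp point (between the pads) lies 19 mm behind it (r.tcp_to_grasp is the distance from the TCP to the grasp point, in m); z points along the fingers, y is the line along which they close (so a half turn about z gives the same grasp; the last joint's range is limited). The gripper opens to 85 mm and grips with 20 to 120 N. Pads are 22 mm wide; open, the fingers measure 114 mm over their backs; the gripper's body (76 mm by 85 mm) begins 54 mm behind the grasp point. The pads swing forward as they close: fully open they stand 13 mm farther back than shut.
Start: joints at [1.113, 0.477, 0.022, 1.555, -0.011, 1.109, -0.083], TCP at [0.231, -0.634, 0.231] pointing down, gripper open.
Joint ranges: [-2.96, 2.96], [-0.34, 2.1], [-1.41, 1.46], [0.24, 2.44], [-1.37, 4.51], [0.17, 1.92], [-2.96, 2.96]. Speed limits (rad/s): [2.39, 2.39, 3.14, 3.14, 3.14, 3.14, 3.14].

INTERFACE

Orientations are given as a rotation vector (axis times angle).
In Python, from bench import r gives the robot as it stands.
- The arm moves only by the tool step_arm, never from a script. Its argument "moves" is a list of rows, each a list of 7 numbers: the shift along the tool's x, y, z in mm, then the turn, a rotation vector about the tool's x, y, z in rad, then the finger opening in mm, from 0 to 85.4. A call has 1 to 8 rows; each row is the pose to reach, as a shift and turn from the pose commanded when the call began, along the tool's axes at that moment; what a row does not reach only later rows make up. A row lasts 1/10 s, in which the tool goes at most 50 mm and 8.59 degrees, less where a joint would pass 70% of its speed; a pose out of reach is approached as far as the arm can. A call with a gripper value outside its range is refused whole. The fingers move at their own pace and stop on an object; "grip_force" is the grip in N (left out, the last holds). Time passes only in rows, so rows that repeat a pose let the fingers close. It gives the time, the measured TCP pose, the force, the opening and the grip force at its end, in the units of the state.
- r.get_obs(): the state, without advancing time (a new reading comes with each control period).
- r.grab_frame(name): name is "side" or "top"; returns a dict with "image" (420x560x3 uint8, red, green, blue), "depth" (420x560 float32, m along the optical axis (not along the pixel's ray), 0 where there is no reading), "mtx" (3x3 intrinsics, pixels), "k1" (the pictures are not rectified: a ray, as slopes to the right and down, at radius r is drawn at 1 + k1 r^2 times it, then the intrinsics apply), "rvec" (rotation vector, rad) and "tvec" (3), from world to camera coordinates, as OpenCV has them. Camera axes: x right, y down, z forward; pixel columns grow to the right and rows downward; lengths in m; the calibration is good to about 2 mm. A picture is of the moment at which its call begins.
- r.hand_in(): hands the job in; it is judged then, once.
The state is a dict: "clock": time; "joints": joint angles; "qvel": joint speeds; "tau": joint torques, N m; "tcp_pos": TCP position; "orientation": TCP orientation; "contact_force": force on the tool from outside, world axes, zero at the start; "moment": the same for the moment, N m; "grip_width": finger opening in m; "gripper_force": force on a finger pad.
Only numpy, scipy, OpenCV 4.12 (cv2) and the standard library are available. Lean on these libraries where they do the work, as an engineer would, in place of code of your own. Each camera call takes 0.05 s, during which the arm holds its last target. There are 200 camera calls.

## Working session

There is one attempt and no reset: what is moved stays moved. The work goes in short steps, Python scripts to look and compute and a tool call to move; the robot and the scene stay as the last step left them, time stands still between calls to the robot, and variables do not carry over. Pictures are saved under pics/ and viewed, at most 13 in all, crops included, and the job is handed in when it is done.

Besides the shell and the picture viewer there is one more tool, called after "Emit:" as name([rows], argument=value, ...), one row to a line, values as JSON. step_arm: Moves the arm, as the interface text tells. Its arguments: {"type":"object","properties":{"moves":{"type":"array","items":{"type":"array","items":{"type":"number"}}},"grip_force":{"type":"number"}},"required":["moves"]}

```bash
mkdir -p pics && ls && cat > h.py <<'E'
import numpy as np, cv2
from scipy.spatial.transform import Rotation as R
from bench import r
def cam(n, save=None):
    f=r.grab_frame(n)
    if save: cv2.imwrite('pics/'+save, f['image'][:,:,::-1])
    return f
def cloud(f):
    # world point for each pixel from depth
    h,w=f['depth'].shape; K=f['mtx']; k=f['k1']
    v,u=np.mgrid[0:h,0:w].astype(float)
    x=undist(f,u,v); d=f['depth'].astype(float)
    P=np.stack([x[0]*d,x[1]*d,d],-1)
    Rm=R.from_rotvec(np.ravel(f['rvec'])).as_matrix()
    return (P-np.ravel(f['tvec']))@Rm
def undist(f,u,v):
    K=f['mtx']; a=(u-K[0,2])/K[0,0]; b=(v-K[1,2])/K[1,1]
    x,y=a.copy() if hasattr(a,'copy') else a,b
    for _ in range(8):
        s=1+f['k1']*(x*x+y*y); x,y=a/s,b/s
    return x,y
def onplane(f,u,v,z):
    u=np.asarray(u,float);v=np.asarray(v,float)
    x,y=undist(f,u,v); Rm=R.from_rotvec(np.ravel(f['rvec'])).as_matrix()
    c=-Rm.T@np.ravel(f['tvec']); d=np.stack([x,y,np.ones_like(x)],-1)@Rm
    return c+d*((z-c[2])/d[...,2])[...,None]
def proj(f,P):
    Rm=R.from_rotvec(np.ravel(f['rvec'])).as_matrix()
    p=np.asarray(P,float)@Rm.T+np.ravel(f['tvec']); x=p[...,0]/p[...,2]; y=p[...,1]/p[...,2]
    s=1+f['k1']*(x*x+y*y); K=f['mtx']
    return np.stack([K[0,0]*x*s+K[0,2],K[1,1]*y*s+K[1,2]],-1)
E
python3 - <<'E'
from h import *
for n in('top','side'):
    f=cam(n,n+'0.png'); np.savez(n+'0.npz',**f)
    Rm=R.from_rotvec(np.ravel(f['rvec'])).as_matrix(); print(n,f['mtx'].tolist(),f['k1'],-Rm.T@np.ravel(f['tvec']))
print(r.get_obs())
E
```

```text
pics
top [[508.2755100581838, 0.0, 279.64545169342244], [0.0, 508.2755100581838, 216.84818637353237], [0.0, 0.0, 1.0]] -0.0005737070268833825 [ 0.39174173 -0.03205651  1.40215153]
side [[380.12597693502346, 0.0, 281.33274863989556], [0.0, 380.12597693502346, 206.39198919136538], [0.0, 0.0, 1.0]] -0.04107806301935775 [0.14872727 0.59323166 0.83822889]
{'clock': 0.1, 'joints': array([ 1.11288703,  0.47774542,  0.02232808,  1.55635119, -0.01149204,
        1.10927516, -0.08307715]), 'qvel': array([ 0.00277261, -0.00125179, -0.00059949, -0.00212691,  0.00122549,
       -0.00087384, -0.00127382]), 'tau': array([ 3.84366052e-03, -5.97766614e+01,  1.61354173e+00, -2.81957370e+01,
        1.28266308e-02,  5.05397198e-03, -7.94454593e-06]), 'tcp_pos': array([ 0.23115041, -0.63362582,  0.23040447]), 'orientation': array([-3.09206950e+00, -5.46495159e-01,  6.37258254e-04]), 'contact_force': array([0.21255136, 0.08728716, 1.06232761]), 'moment': array([-0.01853822, -0.04052079, -0.0154623 ]), 'gripper_force': 0.0, 'grip_width': 0.08508098349274056}
```

View pics/top0.png

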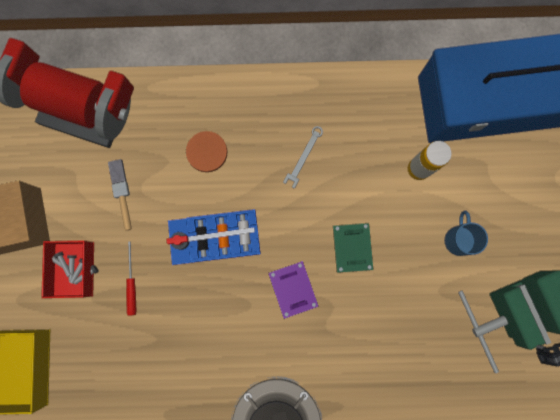

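View pics/side0.png

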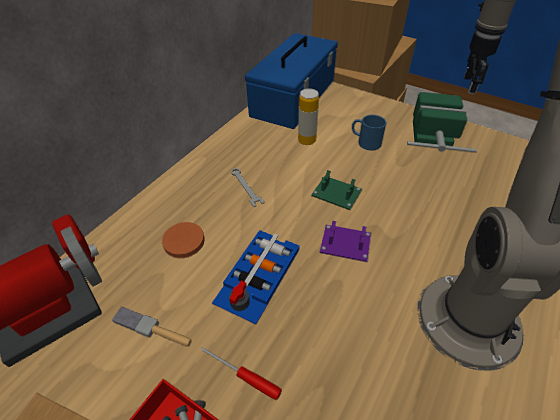

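The top view shows the tray at about (214,237) with the knob at (178,240) and the bar tip at (255,233). The rollers are black (202), orange (223) and bare (244). The green bracket is at (353,248) and the purple look-alike at (293,290). The side view agrees. Next I'll measure.

```bash
python3 - <<'E'
from h import *
f=dict(np.load('top0.npz')); f2=dict(np.load('side0.npz'))
def meas(f,tag,rois):
    hsv=cv2.cvtColor(f['image'],cv2.COLOR_RGB2HSV); C=cloud(f)
    H,S,V=[hsv[...,i].astype(int) for i in range(3)]
    ms={'blue':((H>105)&(H<125)&(S>150)),'red':((H<5)|(H>175))&(S>150),'orange':(H>=6)&(H<14)&(S>190)&(V>150),'green':(H>65)&(H<90)&(S>90)}
    for k,(roi,z) in rois.items():
        m=np.zeros(H.shape,np.uint8); x0,y0,x1,y1=roi; m[y0:y1,x0:x1]=ms[k][y0:y1,x0:x1]*255
        v,u=np.nonzero(m); P=onplane(f,u,v,z); Q=C[v,u]; Q=Q[Q[:,2]>-1]
        b=cv2.minAreaRect((P[:,:2]*1000).astype(np.float32))
        print(tag,k,len(u),'rect mm',np.round(b[0],1),np.round(b[1],1),round(b[2],1),'mean',np.round(P.mean(0)*1000,1),'depth med',np.round(np.median(Q,0)*1000,1),'z pct',np.round(np.percentile(Q[:,2],[5,50,95])*1000))
meas(f,'top',{'blue':((160,200,270,275),.022),'red':((160,225,200,255),.063),'orange':((210,210,236,265),.030),'green':((325,215,380,280),.008)})
meas(f2,'side',{'orange':((235,240,290,285),.028),'red':((220,270,260,310),.055),'green':((305,165,365,215),.008)})
C=cloud(f)
# green bracket: high points
q=C[215:280,325:380].reshape(-1,3); h=q[(q[:,2]>.03)&(q[:,2]<.08)]; print('cheek pts',len(h)); print(np.round(h*1000).astype(int)[:60].tolist())
im=cv2.resize(f['image'][195:300,150:400,::-1],None,fx=3.2,fy=3.2,interpolation=cv2.INTER_CUBIC);cv2.imwrite('pics/crop.png',im)
E
```

```text
top blue 2238 rect mm [497.3 159.3] [119.5 237. ] 5.8 mean [495.4 161.6  22. ] depth med [490.5 165.2  17.3] z pct [ 2. 17. 25.]
top red 141 rect mm [488.7 250.6] [53.  23.8] 88.7 mean [488.5 250.5  63. ] depth med [487.9 250.9  62. ] z pct [56. 62. 66.]
top orange 59 rect mm [499.2 135.1] [58.6 19.2] 4.2 mean [497.4 134.8  30. ] depth med [489.7 134.9  32.1] z pct [27. 32. 38.]
top green 1459 rect mm [ 460.5 -219.7] [122.7  94.6] 2.8 mean [ 460.2 -219.5    8. ] depth med [ 459.2 -218.3    8.1] z pct [ 3.  8. 56.]
side orange 107 rect mm [502.2 138.5] [64.3 23.2] 5.4 mean [499.6 138.3  28. ] depth med [493.5 142.6  32.1] z pct [27. 32. 35.]
side red 222 rect mm [489.9 254.1] [28.7 65.8] 18.6 mean [489.7 255.6  55. ] depth med [486.8 258.3  61.8] z pct [48. 62. 65.]
side green 930 rect mm [ 464.3 -230.3] [132.  129.8] 3.0 mean [ 462.3 -217.4    8. ] depth med [ 461.  -207.4    8.7] z pct [ 6.  9. 55.]
cheek pts 145
[[508, -236, 62], [509, -240, 53], [507, -199, 62], [507, -203, 53], [508, -220, 43], [507, -222, 47], [507, -225, 47], [507, -227, 55], [506, -229, 56], [506, -232, 57], [506, -234, 60], [506, -236, 60], [506, -240, 55], [504, -194, 58], [504, -197, 58], [504, -199, 64], [504, -203, 55], [504, -205, 55], [504, -208, 58], [504, -210, 57], [505, -214, 47], [505, -218, 40], [505, -219, 50], [504, -221, 53], [504, -225, 48], [504, -227, 53], [504, -229, 54], [503, -231, 61], [504, -235, 54], [503, -236, 65], [503, -239, 59], [502, -194, 57], [501, -197, 61], [501, -199, 62], [501, -202, 60], [502, -205, 55], [502, -208, 52], [502, -212, 47], [502, -214, 47], [502, -217, 44], [502, -219, 48], [502, -222, 47], [502, -225, 47], [501, -227, 53], [501, -229, 53], [501, -232, 52], [501, -234, 56], [501, -237, 58], [501, -239, 58], [499, -194, 57], [499, -199, 63], [499, -202, 62], [499, -205, 58], [499, -208, 53], [499, -211, 52], [500, -215, 44], [499, -217, 48], [500, -220, 45], [500, -223, 44], [499, -224, 50]]
```

View pics/crop.png

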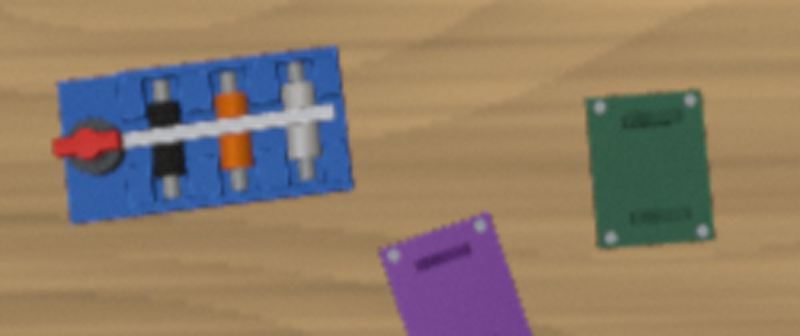

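```bash
cat >> h.py <<'E'
def go(x,y,z,yaw,show=True):
    """tool-frame delta (mm, rad) to TCP x,y,z (m), tool-y axis at yaw deg (mod 180 not applied), tool down"""
    o=r.get_obs(); T=R.from_rotvec(o['orientation']); p=o['tcp_pos']
    d=T.inv().apply(np.array([x,y,z])-p)*1000
    G=R.from_matrix(np.array([[-np.sin(np.radians(yaw)),np.cos(np.radians(yaw)),0],[np.cos(np.radians(yaw)),np.sin(np.radians(yaw)),0],[0,0,-1]]).T)
    w=(T.inv()*G).as_rotvec()
    ty=T.apply([0,1,0])
    print('t%.1f'%o['clock'],'tcp',np.round(p*1000,1),'tooly yaw %.1f'%np.degrees(np.arctan2(ty[1],ty[0])),'| d',np.round(d,1),'w',np.round(w,3),'| j',np.round(o['joints'],2))
E
python3 - <<'E'
from h import *
G=np.array([[-np.sin(.1),np.cos(.1),0],[np.cos(.1),np.sin(.1),0],[0,0,-1]]).T; print(np.linalg.det(G))
go(.46,-.44,.23,-50); go(.53,-.08,.23,-20); go(.488,.25,.16,6)
f=dict(np.load('top0.npz')); C=cloud(f)
q=C[215:280,325:380].reshape(-1,3); h=q[(q[:,2]>.03)&(q[:,2]<.08)]*1000
for s in(h[h[:,0]>460],h[h[:,0]<460]): print(len(s),s.min(0).round(),s.max(0).round(),s.mean(0).round(1),np.median(s,0).round(1))
E
```

```text
1.0000000000000002
t0.1 tcp [ 231.2 -633.6  230.4] tooly yaw -70.0 | d [ 281.4 -103.5    0.5] w [-0.002 -0.    -0.348] | j [ 1.11  0.48  0.02  1.56 -0.01  1.11 -0.08]
t0.1 tcp [ 231.2 -633.6  230.4] tooly yaw -70.0 | d [ 470.5 -417.6    1. ] w [-0.002 -0.001 -0.872] | j [ 1.11  0.48  0.02  1.56 -0.01  1.11 -0.08]
t0.1 tcp [ 231.2 -633.6  230.4] tooly yaw -70.0 | d [ 544.2 -741.9   71.6] w [-1.000e-03 -1.000e-03 -1.326e+00] | j [ 1.11  0.48  0.02  1.56 -0.01  1.11 -0.08]
75 [ 497. -240.   30.] [ 509. -194.   65.] [ 502.  -217.4   52.4] [ 501.9 -219.3   53.4]
70 [ 415. -245.   39.] [ 427. -199.   68.] [ 420.6 -222.1   54.4] [ 420.5 -223.4   55.4]
```

Emit:
step_arm([
  [40,-15,0,0,0,-0.05,85],
  [85,-30,0,0,0,-0.1,85],
  [125,-45,0,0,0,-0.16,85],
  [165,-60,0,0,0,-0.22,85],
  [205,-75,0,0,0,-0.27,85],
  [245,-90,0,0,0,-0.31,85],
  [281,-103,0,0,0,-0.35,85],
  [305,-140,0,0,0,-0.43,85],
])

```text
clock: 0.9
tcp_pos: [0.4724, -0.3975, 0.2307]
orientation: [2.904, 1.198, 0.001]
contact_force: [0.8, 0.2, 0.3]
grip_width: 0.085
gripper_force: 0.0
```

```bash
python3 -c "
from h import *
go(.53,-.08,.23,-20); go(.488,.25,.16,6)"
```

```text
t0.9 tcp [ 472.4 -397.5  230.7] tooly yaw -45.2 | d [ 264.7 -184.6    0.7] w [ 0.001 -0.    -0.439] | j [ 0.73  0.39 -0.17  1.69  0.07  1.06 -0.25]
t0.9 tcp [ 472.4 -397.5  230.7] tooly yaw -45.2 | d [ 467.5 -448.3   70.5] w [ 0.001 -0.    -0.893] | j [ 0.73  0.39 -0.17  1.69  0.07  1.06 -0.25]
```

Emit:
step_arm([
  [35,-25,0,0,0,-0.05,85],
  [70,-50,0,0,0,-0.1,85],
  [105,-75,0,0,0,-0.16,85],
  [140,-100,0,0,0,-0.22,85],
  [175,-125,0,0,0,-0.28,85],
  [210,-150,0,0,0,-0.34,85],
  [240,-175,0,0,0,-0.4,85],
  [268,-205,0,0,0,-0.45,85],
])

```text
clock: 1.7
tcp_pos: [0.5164, -0.0623, 0.2311]
orientation: [-2.564, -1.815, -0.0]
contact_force: [-0.1, -0.6, 0.7]
grip_width: 0.0849
gripper_force: 0.0
```

```bash
python3 -c "
from h import *
go(.53,-.08,.23,-20); go(.488,.25,.16,6)"
```

```text
t1.7 tcp [516.4 -62.3 231.1] tooly yaw -19.4 | d [-12.1  18.7   1.1] w [-0.   -0.    0.01] | j [ 0.35  0.25 -0.41  1.9   0.12  1.01 -0.45]
t1.7 tcp [516.4 -62.3 231.1] tooly yaw -19.4 | d [ 285.1 -130.6   71.1] w [ 0.    -0.    -0.444] | j [ 0.35  0.25 -0.41  1.9   0.12  1.01 -0.45]
```

Emit:
step_arm([
  [40,-18,5,0,0,-0.06,75],
  [80,-36,15,0,0,-0.12,70],
  [120,-55,25,0,0,-0.18,60],
  [160,-73,35,0,0,-0.25,60],
  [200,-92,50,0,0,-0.31,60],
  [240,-110,60,0,0,-0.37,60],
  [285,-131,71,0,0,-0.44,60],
  [285,-131,71,0,0,-0.44,60],
])

```text
clock: 2.5
tcp_pos: [0.485, 0.256, 0.1594]
orientation: [-2.092, -2.337, -0.002]
contact_force: [0.2, 0.1, 0.3]
grip_width: 0.0604
gripper_force: 0.0
```

```bash
python3 -c "
from h import *
go(.488,.25,.047,6)
f=cam('side','s1.png'); g=cam('top')
im=f['image'][200:340,180:340,::-1]; im2=g['image'][190:290,120:270,::-1]
a=cv2.resize(im,(640,560),interpolation=cv2.INTER_CUBIC)
cv2.imwrite('pics/s1.png',a)"
```

```text
t2.5 tcp [485.  256.  159.4] tooly yaw 6.3 | d [ -6.8   2.5 112.3] w [-0.002 -0.005  0.006] | j [-0.11  0.42 -0.6   1.9   0.29  0.91 -0.75]
```

View pics/s1.png

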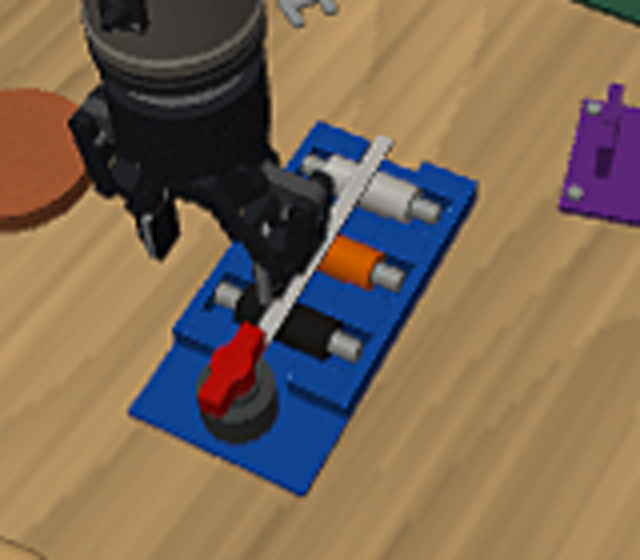

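The picture shows the gripper above the knob (red wing at about (232,375) in the crop), with the fingers straddling it. Now I'll go down.

Emit:
step_arm([
  [-3,1,20,0,0,0,60],
  [-6,2,40,0,0,0,60],
  [-6,2,60,0,0,0,60],
  [-6,2,70,0,0,0,60],
  [-6,2,70,0,0,0,60],
])

```text
clock: 3.1
tcp_pos: [0.4904, 0.2408, 0.0892]
orientation: [-2.111, -2.326, 0.004]
contact_force: [0.5, 1.1, 0.3]
grip_width: 0.0604
gripper_force: 0.0
```

```bash
python3 -c "
from h import *
go(.488,.25,.047,7)"
```

```text
t3.1 tcp [490.4 240.8  89.2] tooly yaw 5.6 | d [ 9.4 -1.4 42.2] w [-0.002  0.002 -0.025] | j [-0.14  0.51 -0.55  1.95  0.37  0.78 -0.8 ]
```

Emit:
step_arm([
  [9,-1,10,0,0,-0.02,60],
  [9,-1,22,0,0,-0.02,60],
  [9,-1,34,0,0,-0.02,60],
  [9,-1,42,0,0,-0.02,60],
  [9,-1,42,0,0,-0.02,60],
])

```text
clock: 3.6
tcp_pos: [0.488, 0.2509, 0.0468]
orientation: [-2.085, -2.349, 0.004]
contact_force: [-0.4, -0.4, 0.0]
grip_width: 0.0602
gripper_force: 0.0
```

```bash
python3 -c "
from h import *
go(.488,.25,.047,7); print(r.get_obs()['contact_force'])"
```

```text
t3.6 tcp [488.  250.9  46.8] tooly yaw 6.8 | d [-0.9 -0.1 -0.2] w [-0.002  0.001 -0.003] | j [-0.18  0.58 -0.52  1.97  0.43  0.71 -0.84]
[-0.37248739 -0.41600313  0.04707775]
```

Emit:
step_arm([
  [0,0,0,0,0,0,30],
  [0,0,0,0,0,0,18],
  [0,0,0,0,0,0,8],
  [0,0,0,0,0,0,5],
  [0,0,0,0,0,0,5],
  [0,0,0,0,0,0,5],
], grip_force=70)

```text
clock: 4.2
tcp_pos: [0.491, 0.252, 0.0493]
orientation: [2.085, 2.348, 0.006]
contact_force: [6.4, 0.8, 0.1]
grip_width: 0.014
gripper_force: 70.5
```

```bash
python3 -c "
from h import *
go(.488,.25,.047,7); o=r.get_obs();print(o['contact_force'],o['moment'],o['grip_width'],o['gripper_force'])"
```

```text
t4.2 tcp [491.  252.   49.3] tooly yaw 6.8 | d [-1.7 -3.2  2.3] w [ 0.004 -0.001 -0.004] | j [-0.18  0.57 -0.52  1.96  0.43  0.71 -0.84]
[6.35667071 0.80898449 0.06114047] [ 0.04927823 -0.96848536  0.02053536] 0.013984599299296553 70.4579508304596
```

Emit:
step_arm([
  [0,2,0,0,0,-0.06,5],
  [0,2,0,0,0,-0.13,5],
  [0,2,0,0,0,-0.2,5],
  [0,2,0,0,0,-0.27,5],
  [0,2,0,0,0,-0.34,5],
  [0,2,0,0,0,-0.41,5],
  [0,2,0,0,0,-0.48,5],
  [0,2,0,0,0,-0.55,5],
], grip_force=90)

```text
clock: 5.0
tcp_pos: [0.4915, 0.2522, 0.0493]
orientation: [1.365, 2.828, 0.002]
contact_force: [1.5, -0.4, 5.5]
grip_width: 0.0133
gripper_force: 92.2
```

```bash
python3 -c "
from h import *
go(.488,.25,.047,93); o=r.get_obs();print(o['contact_force'],o['moment'],o['grip_width'],o['gripper_force'])"
```

```text
t5.0 tcp [491.5 252.2  49.3] tooly yaw 38.5 | d [ 0.5 -4.1  2.3] w [ 0.001  0.001 -0.952] | j [-0.08  0.61 -0.65  1.95  0.53  0.75 -0.38]
[ 1.52453461 -0.39344787  5.47526197] [-0.10390459 -0.06946843 -0.03290371] 0.013251663786160798 92.23118662834167
```

Emit:
step_arm([
  [0,0,0,0,0,-0.1,5],
  [0,0,0,0,0,-0.21,5],
  [0,0,0,0,0,-0.32,5],
  [0,0,0,0,0,-0.43,5],
  [0,0,0,0,0,-0.54,5],
  [0,0,0,0,0,-0.65,5],
  [0,0,0,0,0,-0.75,5],
  [0,0,0,0,0,-0.83,5],
])

```text
clock: 5.8
tcp_pos: [0.4919, 0.2528, 0.0493]
orientation: [0.107, 3.138, 0.003]
contact_force: [2.5, 1.6, 2.1]
grip_width: 0.0135
gripper_force: 91.9
```

```bash
python3 -c "
from h import *
go(.488,.25,.047,93); o=r.get_obs();print(o['contact_force'],o['moment'],o['grip_width'],o['gripper_force'])
f=cam('side','s2.png')
cv2.imwrite('pics/s2.png',cv2.resize(f['image'][190:340,140:340,::-1],(800,600),interpolation=cv2.INTER_CUBIC))"
```

```text
t5.8 tcp [491.9 252.8  49.3] tooly yaw 86.1 | d [ 3.7 -3.1  2.3] w [ 0.002  0.002 -0.12 ] | j [ 0.05  0.68 -0.84  1.95  0.69  0.83  0.33]
[2.52916061 1.63829617 2.08290832] [ 0.29210216 -0.37932986 -0.01228806] 0.013549829905588954 91.93434834480286
```

View pics/s2.png

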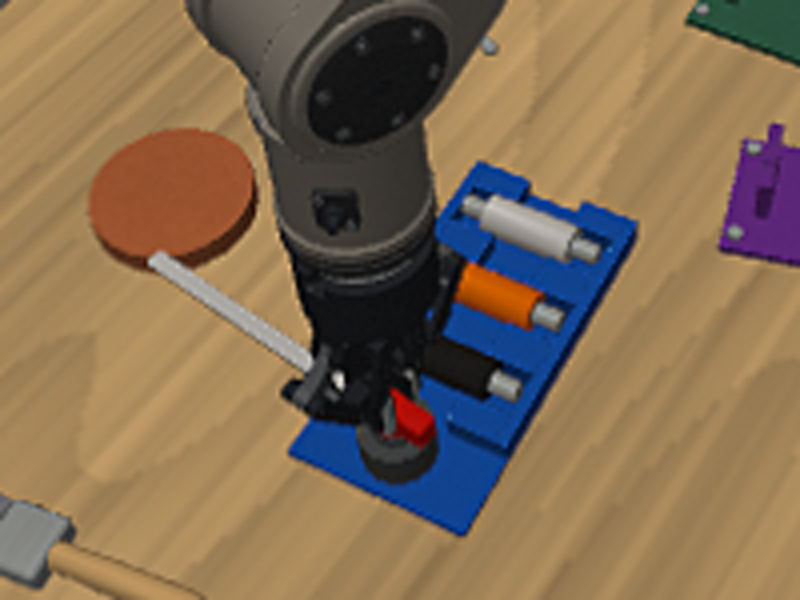

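The bar is now off the rollers, with its tip at (155,262) near the disc stack and the knob at about 1.4 rad. I'll release and rise.

Emit:
step_arm([
  [0,0,0,0,0,0,45],
  [0,0,0,0,0,0,45],
  [0,0,-3,0,0,0,45],
  [0,0,-15,0,0,0,45],
  [0,0,-45,0,0,0,50],
  [0,0,-85,0,0,0,50],
  [0,0,-125,0,0,0,50],
  [0,0,-130,0,0,0,50],
])

```text
clock: 6.65
tcp_pos: [0.4926, 0.2542, 0.1839]
orientation: [0.112, 3.133, 0.006]
contact_force: [-0.2, -0.8, -0.5]
grip_width: 0.0499
gripper_force: 0.0
```

```bash
python3 - <<'E'
from h import *
go(.5,.134,.1,96)
for n,roi in(('top',(205,205,240,270)),('side',(230,235,300,290))):
    f=cam(n); hsv=cv2.cvtColor(f['image'],cv2.COLOR_RGB2HSV); H,S,V=[hsv[...,i].astype(int) for i in range(3)]
    x0,y0,x1,y1=roi; m=(H>=4)&(H<15)&(S>190)&(V>110); k=np.zeros_like(m); k[y0:y1,x0:x1]=m[y0:y1,x0:x1]
    v,u=np.nonzero(k); P=onplane(f,u,v,.030 if n=='top' else .028); b=cv2.minAreaRect((P[:,:2]*1000).astype(np.float32)); C=cloud(f)
    Q=C[v,u]*1000; print(n,len(u),b,P.mean(0)*1000,np.median(Q,0)); 
    xy=P[:,:2]-P[:,:2].mean(0); w,E=np.linalg.eigh(xy.T@xy); e=E[:,1]; print('axis deg',np.degrees(np.arctan2(e[1],e[0])))
    if n=='top':
        q=C[170:290,150:280].reshape(-1,3); bar=q[(q[:,2]>.035)&(q[:,2]<.045)&(q[:,0]>.55)]; print('bar',len(bar),bar.mean(0) if len(bar) else '')
        m=((H>105)&(H<125)&(S>150)); k=np.zeros_like(m); k[200:275,160:270]=m[200:275,160:270]; v,u=np.nonzero(k); P=onplane(f,u,v,.022); print('tray',cv2.minAreaRect((P[:,:2]*1000).astype(np.float32)))
E
```

```text
t6.7 tcp [492.6 254.2 183.9] tooly yaw 85.9 | d [ -15.4 -119.7   83.5] w [ 0.004  0.007 -0.176] | j [ 0.17  0.51 -0.98  1.85  0.49  1.04  0.48]
top 176 ((499.25665283203125, 133.74728393554688), (58.536277770996094, 22.06163215637207), 3.8266429901123047) [499.4489457  133.53681348  30.        ] [500.1815244  132.59672483  31.75456673]
axis deg -174.94472052142663
bar 203 [0.61633499 0.24390433 0.04062709]
tray ((497.5830078125, 156.09890747070312), (119.46686553955078, 230.50189208984375), 5.595372200012207)
side 225 ((500.7117919921875, 140.05296325683594), (67.08482360839844, 29.034025192260742), 5.759316444396973) [501.00899964 140.4012478   28.        ] [500.08438946 143.04534161  31.49467544]
axis deg -176.76750434913828
```

Emit:
step_arm([
  [-5,-25,10,0,0,-0.05,44],
  [-10,-55,25,0,0,-0.1,44],
  [-14,-85,45,0,0,-0.14,44],
  [-19,-110,65,0,0,-0.17,44],
  [-19,-118,85,0,0,-0.17,44],
  [-19,-118,95,0,0,-0.17,44],
  [-19,-118,95,0,0,-0.17,44],
])

```text
clock: 7.45
tcp_pos: [0.4997, 0.1327, 0.0816]
orientation: [0.155, -3.134, 0.0]
contact_force: [-0.2, 0.6, -0.1]
grip_width: 0.044
gripper_force: 0.0
```

```bash
python3 - <<'E'
from h import *
go(.503,.1354,.009,95.7)
f=cam('side'); cv2.imwrite('pics/s3.png',cv2.resize(f['image'][210:310,200:320,::-1],(720,600),interpolation=cv2.INTER_CUBIC))
E
```

```text
t7.5 tcp [499.7 132.7  81.6] tooly yaw 95.6 | d [-3.8  2.4 72.5] w [-0.    -0.004 -0.001] | j [ 0.34  0.6  -0.93  2.01  0.64  0.86  0.72]
```

View pics/s3.png

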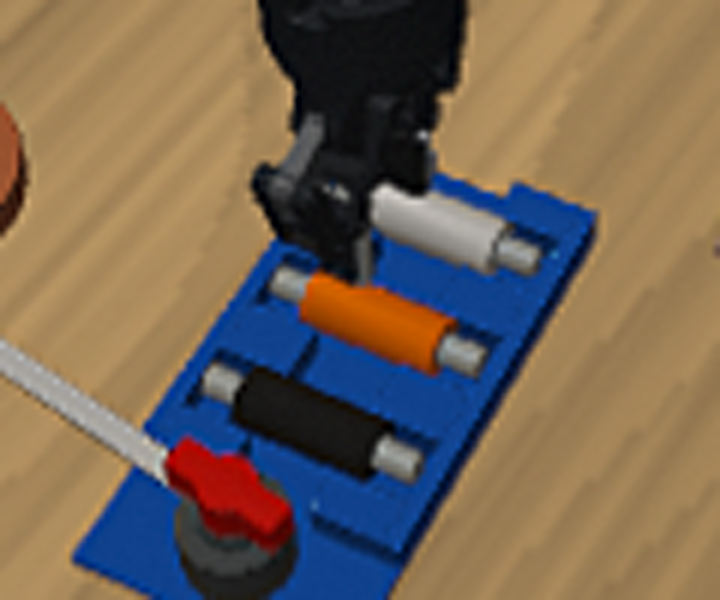

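The knob stays put with the bar aside. The fingers are above the orange roller (body centre about (378,322)). I'll go down into the trough.

Emit:
step_arm([
  [-4,2,10,0,0,0,44],
  [-4,2,25,0,0,0,44],
  [-4,2,36,0,0,0,44],
  [-4,2,42,0,0,0,44],
  [-4,2,42,0,0,0,44],
])

```text
clock: 8.0
tcp_pos: [0.5043, 0.1351, 0.0402]
orientation: [0.155, -3.136, 0.001]
contact_force: [0.0, -1.2, 0.0]
grip_width: 0.0439
gripper_force: 0.0
```

```bash
python3 - <<'E'
from h import *
go(.503,.1354,.010,95.7); print(r.get_obs()['contact_force'])
E
```

```text
t8.0 tcp [504.3 135.1  40.2] tooly yaw 95.7 | d [ 1.2  0.5 30.2] w [-0.    -0.002 -0.001] | j [ 0.29  0.67 -0.87  2.02  0.72  0.8   0.66]
[ 0.03590374 -1.15575889  0.00290546]
```

Emit:
step_arm([
  [1,0,8,0,0,0,44],
  [1,0,16,0,0,0,44],
  [1,0,24,0,0,0,44],
  [1,0,30,0,0,0,44],
  [1,0,30,0,0,0,44],
], grip_force=40)

```text
clock: 8.5
tcp_pos: [0.5036, 0.1348, 0.0104]
orientation: [0.154, -3.136, 0.001]
contact_force: [-0.1, -0.3, 0.7]
grip_width: 0.0439
gripper_force: 0.0
```

```bash
python3 - <<'E'
from h import *
go(.503,.1354,.010,95.7); print(r.get_obs()['contact_force'])
E
```

```text
t8.5 tcp [503.6 134.8  10.4] tooly yaw 95.6 | d [0.5 0.7 0.4] w [-0.    -0.001 -0.001] | j [ 0.26  0.71 -0.82  2.03  0.77  0.75  0.62]
[-0.14166239 -0.30286146  0.66743888]
```

Emit:
step_arm([
  [0,0,0,0,0,0,32],
  [0,0,0,0,0,0,24],
  [0,0,0,0,0,0,18],
  [0,0,0,0,0,0,18],
  [0,0,0,0,0,0,18],
  [0,0,0,0,0,0,18],
], grip_force=50)

```text
clock: 9.1
tcp_pos: [0.5043, 0.1352, 0.0116]
orientation: [-0.154, 3.137, 0.0]
contact_force: [-1.4, -1.1, 5.1]
grip_width: 0.0264
gripper_force: 49.4
```

```bash
python3 - <<'E'
from h import *
go(.503,.1354,.010,95.7); o=r.get_obs();print(o['contact_force'],o['grip_width'],o['gripper_force'])
E
```

```text
t9.1 tcp [504.3 135.2  11.6] tooly yaw 95.6 | d [1.3 0.3 1.6] w [ 0.     0.    -0.001] | j [ 0.26  0.71 -0.82  2.03  0.77  0.75  0.62]
[-1.43540597 -1.14727997  5.1203296 ] 0.026352752568026293 49.44420576095581
```

Emit:
step_arm([
  [0,0,-5,0,0,0,18],
  [0,0,-15,0,0,0,18],
  [0,0,-30,0,0,0,18],
  [0,0,-50,0,0,0,18],
  [0,0,-75,0,0,0,18],
  [0,0,-100,0,0,0,18],
  [0,0,-120,0,0,0,18],
  [0,0,-130,0,0,0,18],
])

```text
clock: 9.9
tcp_pos: [0.5049, 0.1356, 0.1439]
orientation: [-0.154, 3.135, 0.001]
contact_force: [1.1, 0.8, -2.4]
grip_width: 0.0262
gripper_force: 49.5
```

```bash
python3 - <<'E'
from h import *
o=r.get_obs();print(o['contact_force'],o['grip_width'],o['gripper_force']); p=o['tcp_pos']
go(.45,-.05,.14,93)
for n in('side','top'):
    f=cam(n); C=cloud(f)*1000
    if n=='side': cv2.imwrite('pics/s4.png',cv2.resize(f['image'][150:300,200:400,::-1],(800,600),interpolation=cv2.INTER_CUBIC))
    hsv=cv2.cvtColor(f['image'],cv2.COLOR_RGB2HSV); H,S,V=[hsv[...,i].astype(int) for i in range(3)]
    c=proj(f,p+[0,0,.008]).astype(int); m=(H>=4)&(H<15)&(S>190)&(V>100); k=np.zeros_like(m); k[c[1]-40:c[1]+40,c[0]-40:c[0]+40]=m[c[1]-40:c[1]+40,c[0]-40:c[0]+40]
    v,u=np.nonzero(k); print(n,'roller px',len(u),c,'u',(u.min(),u.max()) if len(u) else '', np.median(C[v,u],0) if len(u) else '')
    g=(H>65)&(H<90)&(S>90)&(C[...,2]>25)&(C[...,2]<75)&(np.abs(C[...,0]-461)<70)&(np.abs(C[...,1]+220)<60); q=C[g]
    for s in(q[q[:,0]>461],q[q[:,0]<461]): print(n,len(s),'min',s.min(0).round(),'max',s.max(0).round(),'mean',s.mean(0).round(1))
E
```

```text
[ 1.10726984  0.76549561 -2.38618323] 0.02620251746994431 49.46450471878052
t9.9 tcp [504.9 135.6 143.9] tooly yaw 95.6 | d [  72.8 -179.3    3.6] w [0.    0.003 0.046] | j [ 0.4   0.53 -1.    1.95  0.55  0.96  0.8 ]
side roller px 134 [259 229] u (np.int64(252), np.int64(273)) [483.43101791 141.01679061 164.02073764]
side 79 min [ 496. -235.   26.] max [ 509. -193.   64.] mean [ 500.7 -211.3   45. ]
side 78 min [ 414. -240.   25.] max [ 426. -197.   63.] mean [ 419.1 -214.6   44.8]
top roller px 0 [215 229] u  
top 78 min [ 496. -239.   25.] max [ 509. -194.   66.] mean [ 501.7 -217.3   53. ]
top 70 min [ 414. -244.   37.] max [ 427. -199.   68.] mean [ 420.6 -222.1   54.6]
```

View pics/s4.png

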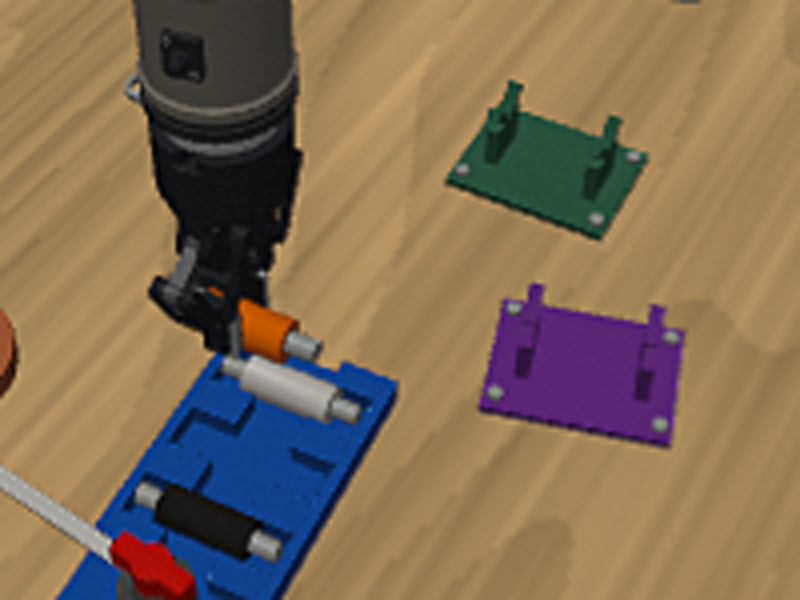

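Emit:
step_arm([
  [3,-15,0,0,0,0,18],
  [10,-45,0,0,0,0.01,18],
  [18,-80,0,0,0,0.02,18],
  [26,-115,0,0,0,0.03,18],
  [33,-150,0,0,0,0.04,18],
  [41,-185,0,0,0,0.045,18],
  [49,-220,0,0,0,0.045,18],
  [55,-250,0,0,0,0.045,18],
])

```text
clock: 10.8
tcp_pos: [0.4725, -0.1212, 0.1402]
orientation: [0.082, -3.138, -0.0]
contact_force: [0.2, 0.3, -2.6]
grip_width: 0.0264
gripper_force: 49.6
```

```bash
python3 - <<'E'
from h import *
go(.463,-.218,.11,93)
E
```

```text
t10.8 tcp [ 472.5 -121.2  140.2] tooly yaw 93.0 | d [ 14.4 -96.2  30.3] w [ 0.    -0.002 -0.   ] | j [ 0.94  0.47 -1.    2.03  0.51  0.91  1.28]
```

Emit:
step_arm([
  [4,-25,0,0,0,0,18],
  [8,-50,8,0,0,0,18],
  [11,-72,18,0,0,0,18],
  [14,-88,26,0,0,0,18],
  [14,-96,30,0,0,0,18],
  [14,-96,30,0,0,0,18],
  [14,-96,30,0,0,0,18],
])

```text
clock: 11.5
tcp_pos: [0.4655, -0.2144, 0.1114]
orientation: [-0.086, 3.14, 0.002]
contact_force: [0.5, -0.3, -2.3]
grip_width: 0.0263
gripper_force: 49.6
```

```bash
python3 - <<'E'
from h import *
go(.463,-.218,.085,93)
f=cam('side'); np.savez('s5.npz',**f); cv2.imwrite('pics/s5.png',cv2.resize(f['image'][150:222,290:386,::-1],(800,600),interpolation=cv2.INTER_CUBIC))
C=cloud(f)*1000; hsv=cv2.cvtColor(f['image'],cv2.COLOR_RGB2HSV); H,S,V=[hsv[...,i].astype(int) for i in range(3)]
p=r.get_obs()['tcp_pos']*1000
near=(np.abs(C[...,1]-p[1])<40)&(np.abs(C[...,0]-p[0])<70)
o=near&(H>=4)&(H<15)&(S>190)&(V>90)&(C[...,2]>80); print('orange',o.sum(),C[o].min(0).round(),C[o].max(0).round())
s=near&(S<40)&(V>110)&(C[...,2]>85)&(C[...,2]<125); v,u=np.nonzero(s); print('steel',len(u),[(a,b,*C[b,a].round()) for a,b in zip(u,v)][:40])
E
```

```text
t11.5 tcp [ 465.5 -214.4  111.4] tooly yaw 93.1 | d [ 2.7 -3.4 26.4] w [0.001 0.    0.002] | j [ 1.05  0.54 -0.94  2.    0.57  0.89  1.43]
orange 97 [ 430. -222.  113.] [ 493. -196.  150.]
steel 6 [(np.int64(324), np.int64(159), np.float64(510.0), np.float64(-207.0), np.float64(124.0)), (np.int64(326), np.int64(160), np.float64(503.0), np.float64(-206.0), np.float64(124.0)), (np.int64(351), np.int64(168), np.float64(425.0), np.float64(-211.0), np.float64(125.0)), (np.int64(352), np.int64(169), np.float64(421.0), np.float64(-210.0), np.float64(124.0)), (np.int64(353), np.int64(169), np.float64(418.0), np.float64(-210.0), np.float64(125.0)), (np.int64(354), np.int64(169), np.float64(416.0), np.float64(-212.0), np.float64(125.0))]
```

View pics/s5.png

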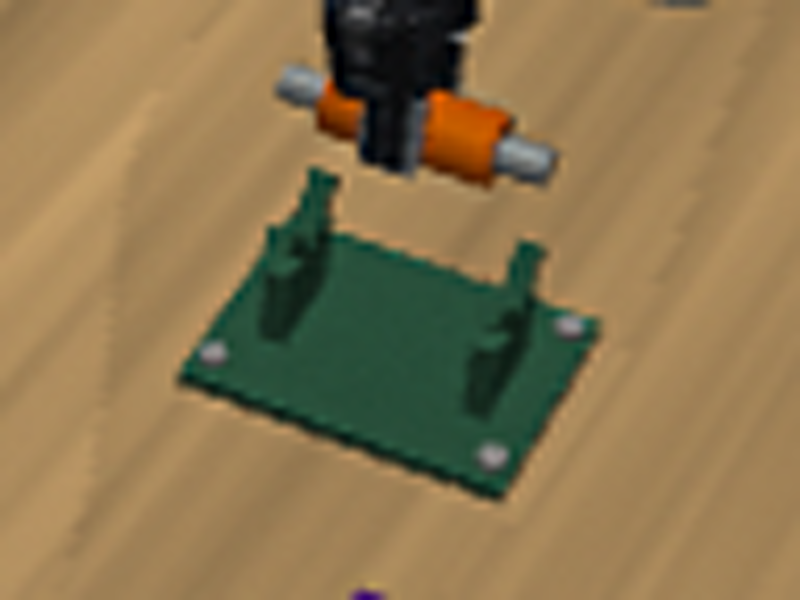

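The side view shows the roller held level over the bracket, with its journals at (300,85) and (525,160). It is centred lengthwise on the cheeks (both centres at x≈461.5 in this camera), and y needs about -4 mm. I'll lower it.

Emit:
step_arm([
  [0,-2,6,0,0,0,18],
  [0,-4,16,0,0,0,18],
  [0,-4,26,0,0,0,18],
  [0,-4,36,0,0,0,18],
  [0,-4,44,0,0,0,18],
  [0,-4,49,0,0,0,18],
  [0,-4,49,0,0,0,18],
])

```text
clock: 12.25
tcp_pos: [0.4648, -0.2194, 0.0615]
orientation: [0.084, -3.139, -0.001]
contact_force: [0.0, 0.8, -1.7]
grip_width: 0.0265
gripper_force: 49.6
```

```bash
python3 - <<'E'
from h import *
go(.4655,-.2185,.0466,93); print(r.get_obs()['contact_force'])
f=cam('side'); cv2.imwrite('pics/s6.png',cv2.resize(f['image'][150:222,290:386,::-1],(800,600),interpolation=cv2.INTER_CUBIC))
E
```

```text
t12.2 tcp [ 464.8 -219.4   61.5] tooly yaw 93.1 | d [-0.8  0.9 14.9] w [ 0.001 -0.001  0.001] | j [ 1.    0.62 -0.87  2.03  0.66  0.81  1.36]
[ 0.04869346  0.75509299 -1.69214776]
```

View pics/s6.png

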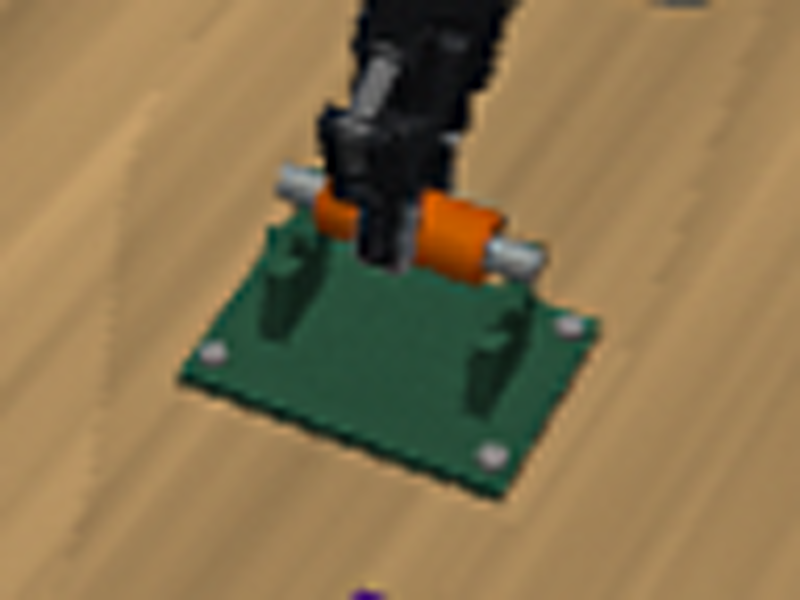

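The journals now sit directly above the two saddles. I'll lower slowly and watch the force.

Emit:
step_arm([
  [0,0,3,0,0,0,18],
  [0,0,6,0,0,0,18],
  [0,0,9,0,0,0,18],
  [0,0,11,0,0,0,18],
  [0,0,11,0,0,0,18],
])

```text
clock: 12.8
tcp_pos: [0.4651, -0.2197, 0.051]
orientation: [0.084, -3.14, -0.0]
contact_force: [-0.1, 0.3, -2.6]
grip_width: 0.0261
gripper_force: 49.6
```

```bash
python3 - <<'E'
from h import *
go(.4655,-.2185,.0466,93); print(r.get_obs()['contact_force'],r.get_obs()['moment'])
E
```

```text
t12.8 tcp [ 465.1 -219.7   51. ] tooly yaw 93.0 | d [-0.5  1.2  4.4] w [ 0.    -0.     0.001] | j [ 0.99  0.63 -0.86  2.03  0.68  0.79  1.35]
[-0.06160992  0.3267939  -2.5624701 ] [ 0.02345629  0.0368682  -0.02559292]
```

Emit:
step_arm([
  [0,0,1,0,0,0,18],
  [0,0,2,0,0,0,18],
  [0,0,3,0,0,0,18],
  [0,0,3,0,0,0,18],
])

```text
clock: 13.2
tcp_pos: [0.4652, -0.2197, 0.0482]
orientation: [0.084, -3.14, -0.0]
contact_force: [-0.3, -1.0, -2.3]
grip_width: 0.0266
gripper_force: 49.6
```

```bash
python3 - <<'E'
from h import *
go(.4655,-.2185,.0466,93); print(r.get_obs()['contact_force'],r.get_obs()['moment'])
E
```

```text
t13.2 tcp [ 465.2 -219.7   48.2] tooly yaw 93.0 | d [-0.4  1.2  1.6] w [ 0.    -0.     0.001] | j [ 0.99  0.63 -0.85  2.03  0.68  0.79  1.34]
[-0.34359081 -0.95809402 -2.32963165] [-0.00846811  0.03072184  0.03040381]
```

Emit:
step_arm([
  [0,0,1,0,0,0,18],
  [0,0,2,0,0,0,18],
  [0,0,2,0,0,0,18],
])

```text
clock: 13.5
tcp_pos: [0.4654, -0.2195, 0.0465]
orientation: [-0.084, 3.14, -0.0]
contact_force: [-1.4, 0.1, 1.0]
grip_width: 0.0263
gripper_force: 50.1
```

```bash
python3 - <<'E'
from h import *
go(.4655,-.2185,.0466,93); print(r.get_obs()['contact_force'],r.get_obs()['moment'])
E
```

```text
t13.5 tcp [ 465.4 -219.5   46.5] tooly yaw 93.1 | d [-0.2  1.  -0.1] w [-0.     0.     0.001] | j [ 0.99  0.64 -0.85  2.03  0.69  0.78  1.34]
[-1.40511199  0.0604136   0.98350595] [0.15932847 0.1651558  0.00383143]
```

Emit:
step_arm([
  [0,0,0.7,0,0,0,18],
  [0,0,1,0,0,0,18],
  [0,0,1,0,0,0,27],
  [0,0,1,0,0,0,30],
  [0,0,0,0,0,0,36],
  [0,0,0,0,0,0,44],
  [0,0,0,0,0,0,50],
], grip_force=20)

```text
clock: 14.2
tcp_pos: [0.4653, -0.2198, 0.0463]
orientation: [-0.083, 3.14, -0.0]
contact_force: [-0.7, -0.3, -0.1]
grip_width: 0.0501
gripper_force: 0.0
```

```bash
python3 - <<'E'
from h import *
go(.4655,-.2185,.2,93); o=r.get_obs();print(o['contact_force'],o['grip_width'])
f=cam('side'); cv2.imwrite('pics/s7.png',cv2.resize(f['image'][150:222,290:386,::-1],(800,600),interpolation=cv2.INTER_CUBIC))
C=cloud(f)*1000; hsv=cv2.cvtColor(f['image'],cv2.COLOR_RGB2HSV); H,S,V=[hsv[...,i].astype(int) for i in range(3)]
o=(H>=4)&(H<15)&(S>190)&(V>90)&(abs(C[...,1]+219)<40)&(C[...,2]>30); print(o.sum(),C[o].min(0),C[o].max(0))
E
```

```text
t14.2 tcp [ 465.3 -219.8   46.3] tooly yaw 93.0 | d [  -0.3    1.3 -153.7] w [-0.     0.     0.001] | j [ 0.99  0.64 -0.85  2.03  0.69  0.78  1.34]
[-0.70236644 -0.31023672 -0.07919373] 0.050059213764918856
86 [ 429.75410363 -226.51002247   50.10860195] [ 491.96508276 -190.94854576   95.80452728]
```

View pics/s7.png

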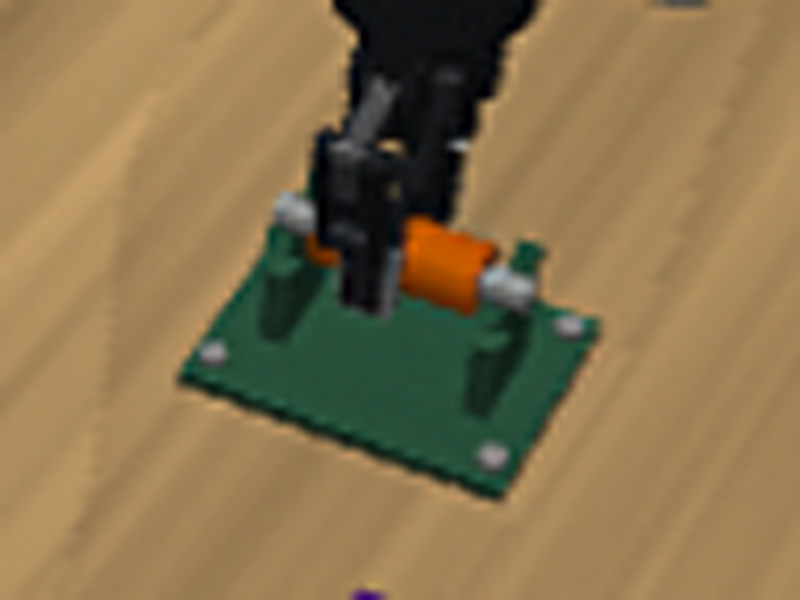

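The roller lies in both saddles and the fingers are open. I'll withdraw straight up, then check from above.

Emit:
step_arm([
  [0,0,-5,0,0,0,52],
  [0,0,-15,0,0,0,52],
  [0,0,-35,0,0,0,52],
  [0,0,-65,0,0,0,52],
  [0,0,-100,0,0,0,52],
  [0,0,-130,0,0,0,52],
  [0,0,-150,0,0,0,52],
  [0,0,-150,0,0,0,52],
])

```text
clock: 15.05
tcp_pos: [0.4672, -0.22, 0.1998]
orientation: [-0.083, 3.136, -0.005]
contact_force: [-0.0, 0.2, 0.2]
grip_width: 0.0522
gripper_force: 0.0
```

```bash
python3 - <<'E'
from h import *
o=r.get_obs();print(o['clock'],o['tcp_pos'],o['contact_force'])
f=cam('side'); cv2.imwrite('pics/s8.png',cv2.resize(f['image'][150:310,200:386,::-1],(690,594),interpolation=cv2.INTER_CUBIC))
C=cloud(f)*1000; hsv=cv2.cvtColor(f['image'],cv2.COLOR_RGB2HSV); H,S,V=[hsv[...,i].astype(int) for i in range(3)]
n=(abs(C[...,1]+219)<40)&(abs(C[...,0]-461)<65)&(C[...,2]>30)&(C[...,2]<80)
m=n&(H>=4)&(H<15)&(S>190)&(V>90); print('orange',m.sum(),C[m].min(0).round(),C[m].max(0).round())
s=n&(S<60)&(V>110); q=C[s]; 
for k in(q[q[:,0]>461],q[q[:,0]<461]): print('steel',len(k),k.mean(0).round(1),k.min(0).round(),k.max(0).round())
g=n&(H>65)&(H<90)&(S>90); q=C[g]
for k in(q[q[:,0]>461],q[q[:,0]<461]): print('cheek',len(k),k.min(0).round(),k.max(0).round())
E
```

```text
15.05 [ 0.46717066 -0.21996408  0.19981469] [-0.00373639  0.22208384  0.24034094]
orange 177 [ 430. -230.   47.] [ 499. -201.   71.]
steel 14 [ 504.3 -213.5   61. ] [ 498. -218.   58.] [ 512. -209.   63.]
steel 16 [ 422.  -217.2   61. ] [ 413. -225.   58.] [ 429. -214.   65.]
cheek 43 [ 496. -235.   31.] [ 509. -192.   64.]
cheek 48 [ 414. -240.   31.] [ 426. -195.   64.]
```

View pics/s8.png

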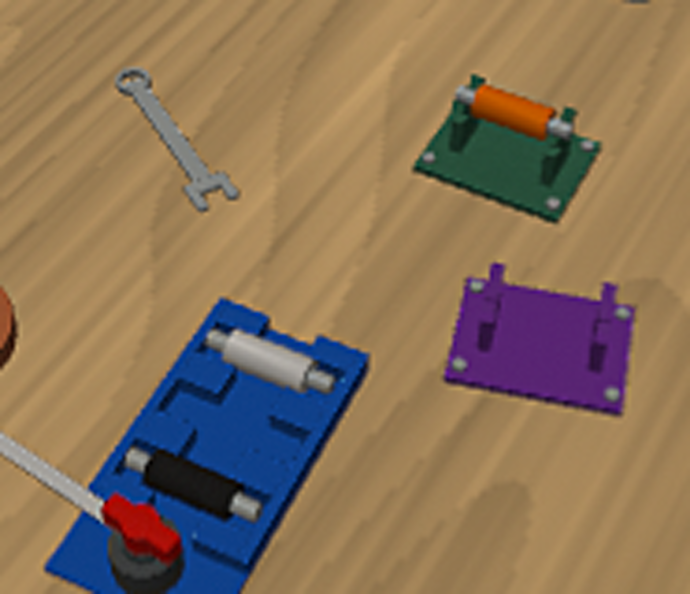

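The orange roller lies level in both green saddles at (515,110), with both journals at the same height. The bare and black rollers are still in their pockets, and the bar is aside. I'll hand in.

```bash
python3 -c "
from h import *
print(r.hand_in())"
```

```text
the job is handed in; nothing more can be done
None
```

I handed the job in at about 15 s of the 56 s; the hand-in returned no verdict. The last side-camera check showed the knob at about 1.4 rad with the bar aside, the orange roller level in both green saddles, and the black and bare rollers still in their pockets.

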